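# Swing the pegboard hook over the drip dish

## Task

A wet dog lead is about to be hung up, so swing the pegboard's steel hook round until its red tip stands over the middle of the white dish, which will catch the drips. Push the hook's bar from one side with a finger, without gripping it, leave the dishes, tackle tray, spray bottle and flashlight where they are, and move clear of the hook when done.

Things in the scene. Friction and masses are not known exactly. Their poses are not given: they have to be found in the camera images.
- hook: Swinging hook: level round steel bar 12 mm thick, 180 mm from pivot axis to tip, top of its red ball 151 mm above the bench. Turns stiffly (0.2 N m) about a vertical pin, no spring, stays where left. Origin on the pivot axis at the bar's centre line, 120 mm above the bench; its -x points from pivot to tip, z up. Starts 1.1 to 1.5 rad to the robot's left of the board's front direction.
- hook_tip (a point): On the bar's centre line straight below the red ball (18 mm across), 180 mm from the pivot axis, 120 mm above the bench; same axes as the hook. From its start the hook can swing across the front, through pointing at the robot, to a stop 1.3 rad to the right of the front direction, and back to a stop 1.7 rad to the left.
- pegboard: White pegboard strip 80 mm wide, top 165 mm above the bench, on a dark wood foot 90 x 130 x 18 mm; fixed. Origin on the bench straight below the hook's pivot axis; its -x is the front direction, within 0.25 rad of world -x. Board 35 to 47 mm and foot 0 to 90 mm behind (+x of) the axis. Bracket lugs 18 mm wide, 95 to 145 mm above the bench, hold the pin.
- dish: White ceramic dish, round, 92 mm across, 26 mm high, loose, about 220 g. Origin: centre of its underside. Stands under the hook's swing, its centre 163 to 187 mm from the pivot axis.
- blue_dish: Blue ceramic dish, otherwise like the white one; also under the hook's swing. To be left alone.
- tray: Gray plastic tackle tray with dividers, 80 x 110 mm, 32 mm high, loose, 180 g. Origin: centre of its underside. Also under the hook's swing. The white dish, the blue dish and this tray stand in any order.
- spray_bottle: Empty green plastic spray bottle with a white head, 68 mm across, 196 mm high, loose and light (about 100 g). Origin: centre of its underside. Stands beside the pegboard, on the robot's right.
- flashlight: Silver flashlight lying on the bench, 150 mm long, 40 mm thick, loose, on the robot's left of the hook. Origin: middle of its underside; x along its length.
There are look-alikes about, which are no part of the job. Of the things shaped like the dish, the white one is meant.

How it is judged:
On the way, in this order (a step that is already met when the one before it is completed fails the run):
1. a finger pushes the hook while its tip is still away from the white dish (contact force between the fingers and hook above 0.3 N and horizontal distance between hook_tip and dish above 0.022 m), for 0.05 s.
2. the hook's tip is over the middle of the white dish (horizontal distance between hook_tip and dish below 0.022 m), for 0.2 s.
At the end, for the whole second after the job is handed in: The hook's tip is within 22 mm, seen from above, of the centre of the white dish, the hook is at rest (below 0.05 rad/s), and both dishes, tray, spray bottle and flashlight are within 15 mm of where they started (horizontal distance between hook_tip and dish below 0.022 m and angular speed of hook below 0.05 rad/s and distance of each of dish, blue_dish, tray, spray_bottle, flashlight from where it was at the start of the episode below 0.015 m); the robot touches nothing.
It fails at once if a dish, the tackle tray, the spray bottle or the flashlight is lifted or moved more than 15 mm (distance of any of dish, blue_dish, tray, spray_bottle, flashlight from where it was at the start of the episode above 0.015 m).
It fails at once if one of them is tipped by more than 0.35 rad (angle between any of dish, blue_dish, tray, spray_bottle, flashlight's own z axis and vertical above 0.35 rad).
It fails at once if the hook's bar is taken between the two fingers (TCP in line with the bar while the fingers touch it) instead of being pushed from one side (contact force between the fingers and hook above 0.5 N and y of the grasp point in the frame of hook_tip between -0.007 and 0.007 m and z of the grasp point in the frame of hook_tip between -0.06 and 0.017 m and x of the grasp point in the frame of hook_tip between -0.015 and 0.18 m).
It also fails if it takes over 51 s, if anything falls off the work surface, if the arm or the gripper's body presses on something with over 40 N, if the wrist force passes 120 N, or if a joint passes its speed limit or range.

## Robot

A 6-joint arm with a two-finger parallel gripper is mounted at the origin on the work surface. World frame = base frame: x ahead of the robot, y to its left, z up, the work surface at z = 0. Lengths are in m, angles in rad, forces in N, time in s.
With the tool pointing down it reaches from about 0.35 to 0.925 m from the base axis. Payload 6.4 kg.
Tool frame: the origin (TCP) lies between the finger pads, 19 mm behind the fingertips; this is the grasp point; z points along the fingers, y is the line along which they close (so a half turn about z gives the same grasp; the last joint's range is limited). The gripper opens to 85 mm and grips with 20 to 120 N. Pads are 22 mm wide; open, the fingers measure 114 mm over their backs; the gripper's body (76 mm by 85 mm) begins 54 mm behind the grasp point. The pads swing forward as they close: fully open they stand 13 mm farther back than shut.
Start: joints at [-1.432, 0.245, 1.558, -0, 1.339, -0.174], TCP at [0.2, -0.618, 0.25] pointing down, gripper open.
Joint ranges: [-3.13, 3.13], [-1.02, 2.26], [0.13, 2.54], [-0.95, 4.09], [0.21, 2.88], [-2.74, 2.74]. Speed limits (rad/s): [2.57, 2.57, 3.14, 3.14, 3.14, 3.14].

## Interface

Orientations are given as a unit quaternion [w, x, y, z].
In Python, from station import r, viewer gives the robot as it stands.
- The arm moves only by the tool carry_out, never from a script. Its argument "moves" is a list of rows, each a list of 7 numbers: the turn, a rotation vector about the tool's x, y, z in degrees, then the shift along the tool's x, y, z in mm, then the finger opening in mm, from 0 to 85.4. A call has 1 to 10 rows; each row shifts and turns the commanded pose from where the row before left it, along the tool's axes as they then stand; what a row does not reach is not made up. A row lasts 1/12 s, in which the tool goes at most 41.7 mm and 7.16 degrees, less where a joint would pass 70% of its speed; a pose out of reach is approached as far as the arm can. A call is refused whole if a number of a shift passes 41.7 or a number of a turn 7.16, either way. A call with a gripper value outside its range is refused whole. The fingers move at their own pace and stop on an object; "force" is the grip in N (left out, the last holds). Time passes only in rows, so rows that do not move let the fingers close. It gives the time, the measured TCP pose, the force, the opening and the grip force at its end, in the units of the state.
- r.observe(): the state, without advancing time (a new reading comes with each control period).
- viewer.capture(name): name is "side" or "top" or "wrist"; returns a dict with "pixels" (480x640x3 uint8, red, green, blue), "depth" (480x640 float32, m along the optical axis (not along the pixel's ray), 0 where there is no reading), "mtx" (3x3 intrinsics, pixels), "pose" (4x4, takes a point from camera to world coordinates). Camera axes: x right, y up, looking along -z (the intrinsics and any distortion apply to the point x, -y, -z); pixel columns grow to the right and rows downward; lengths in m; the calibration is good to about 2 mm. A picture is of the moment at which its call begins.
- r.hand_in(): hands the job in; it is judged then, once.
The state is a dict: "time_s": time; "joint_pos": joint angles; "qd": joint speeds; "joint_torque": joint torques, N m; "tool_pos": TCP position; "tool_rot": TCP orientation; "ft_force": force on the tool from outside, world axes, zero at the start; "torque": the same for the moment, N m; "opening": opening from 0.0 (shut) to 1.0 (fully open); "grip_force": force on a finger pad.
Only numpy, scipy, OpenCV 4.12 (cv2) and the standard library are available. Lean on these libraries where they do the work, as an engineer would, in place of code of your own. Each camera call takes 0.05 s, during which the arm holds its last target. There are 200 camera calls.

## Working session

There is one attempt and no reset: what is moved stays moved. The work goes in short steps, Python scripts to look and compute and a tool call to move; the robot and the scene stay as the last step left them, time stands still between calls to the robot, and variables do not carry over. Pictures are saved under pics/ and viewed, at most 10 in all, crops included, and the job is handed in when it is done.

Besides the shell and the picture viewer there is one more tool, called after "Request:" as a command line: name --pt "numbers of a row" for each row, then --argument value for the rest. carry_out: Moves the arm, as the interface text tells. Its arguments: {"type":"object","properties":{"moves":{"type":"array","items":{"type":"array","items":{"type":"number"}}},"force":{"type":"number"}},"required":["moves"]}

```bash
mkdir -p pics
python3 - <<'E'
from station import r, viewer
import cv2, numpy as np
s=r.observe(); print(s['time_s'],s['tool_pos'],s['tool_rot'],s['opening'])
for n in("top","side"):
    c=viewer.capture(n); cv2.imwrite(f"pics/{n}1.png",c["pixels"][:,:,::-1]); np.savez(f"{n}1.npz",**c)
    print(n,c["mtx"],c["pose"].round(3), [k for k in c])
E
```

```text
0.0 [ 0.19996589 -0.6179216   0.24887585] [-9.67398865e-04  9.87793924e-01  1.55763369e-01  3.63635451e-05] 0.997770454829245
top [[580.900538     0.         326.53658267]
 [  0.         580.900538   239.16361338]
 [  0.           0.           1.        ]] [[-0.014  0.984 -0.178  0.337]
 [-1.    -0.012  0.013 -0.012]
 [ 0.011  0.178  0.984  1.437]
 [ 0.     0.     0.     1.   ]] ['pixels', 'depth', 'mtx', 'pose']
side [[581.20097964   0.         325.43242975]
 [  0.         581.20097964 247.52269123]
 [  0.           0.           1.        ]] [[-0.742  0.472 -0.476 -0.011]
 [-0.67  -0.508  0.541  0.629]
 [ 0.014  0.721  0.693  0.94 ]
 [ 0.     0.     0.     1.   ]] ['pixels', 'depth', 'mtx', 'pose']
```

```bash
ls
```

```text
pics
side1.npz
top1.npz
```

View pics/top1.png

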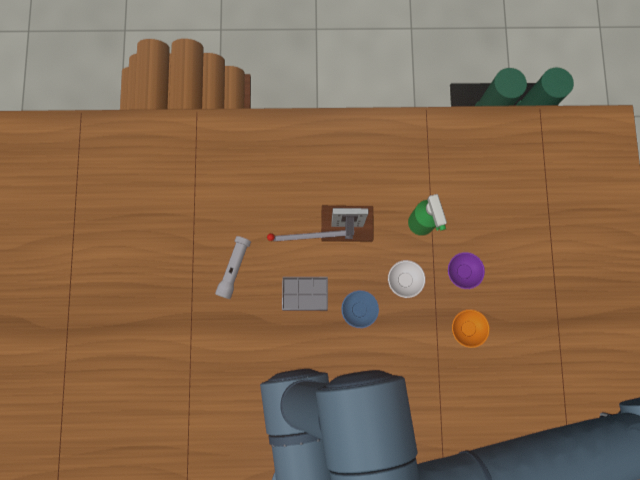

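View pics/side1.png

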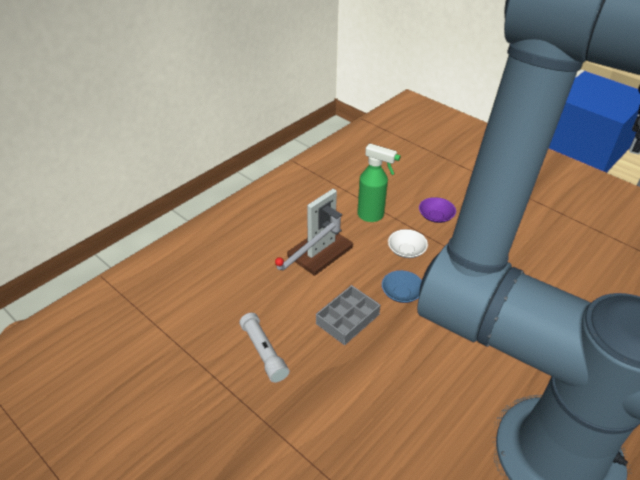

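The top view shows the hook tip (270,237), pivot (~350,230), white dish (406,279), blue dish (360,309), tray (305,294), bottle (~422,218) and flashlight (233,267). The side view agrees with this: red tip at (279,262) and white dish at (408,243).

```bash
cat > h.py <<'E'
import numpy as np, cv2
def ray(c,u,v,z):
    K=c["mtx"];P=c["pose"]
    d=np.array([(u-K[0,2])/K[0,0],-(v-K[1,2])/K[1,1],-1]);d=P[:3,:3]@d;o=P[:3,3]
    return (o+d*(z-o[2])/d[2])
def cloud(c):
    K=c["mtx"];P=c["pose"];v,u=np.mgrid[:480,:640];D=c["depth"]
    X=np.stack([(u-K[0,2])/K[0,0]*D,-(v-K[1,2])/K[1,1]*D,-D],-1)
    return X@P[:3,:3].T+P[:3,3]
def blob(m,box):
    k=np.zeros(m.shape,np.uint8);x0,y0,x1,y1=box;k[y0:y1,x0:x1]=m[y0:y1,x0:x1]
    cs=max(cv2.findContours(k,cv2.RETR_EXTERNAL,cv2.CHAIN_APPROX_NONE)[0],key=cv2.contourArea);return cs
def red(c):
    p=c["pixels"].astype(int);m=((p[...,0]>140)&(p[...,1]<60)&(p[...,2]<60)).astype(np.uint8)
    return m
E
python3 - <<'E'
from h import *
np.set_printoptions(precision=4,suppress=True)
T=dict(np.load("top1.npz"));S=dict(np.load("side1.npz"))
for n,c,b,wb,bb in(("top",T,(255,225,285,250),(380,255,430,302),(338,287,384,330)),("side",S,(268,250,292,275),(380,225,432,262),(375,262,430,305))):
    cs=blob(red(c),b);m=cv2.moments(cs);u,v=m["m10"]/m["m00"],m["m01"]/m["m00"];print(n,"tip",(u,v),cv2.contourArea(cs),ray(c,u,v,.142))
    p=c["pixels"].astype(int)
    w=((p.min(-1)>150)&(np.ptp(p,axis=-1)<40)).astype(np.uint8)
    bl=((p[...,2]>p[...,0]+30)).astype(np.uint8)
    for nm,mm,bx in(("white",w,wb),("blue",bl,bb)):
        cs=blob(mm,bx)
        pts=np.array([ray(c,x,y,.026)[:2] for x,y in cs[:,0]],np.float32)
        (q,R)=cv2.minEnclosingCircle(pts);print(nm,q,R,np.array(cv2.fitEllipse(pts)[:2]).ravel())
X=cloud(T)
# bar points
reg=X[225:250,260:400].reshape(-1,3)
k=(reg[:,2]>.105)&(reg[:,2]<.135);print("bar pts",k.sum());b=reg[k]
print(b[np.argsort(b[:,1])][::12])
# board top
reg=X[195:250,315:385].reshape(-1,3);t=reg[reg[:,2]>.155];print("board",len(t),t.min(0),t.max(0),cv2.fitLine(t[:,:2].astype(np.float32),2,0,.01,.01).ravel())
l=reg[(reg[:,2]>.138)&(reg[:,2]<.152)];print("lug",len(l),l.min(0),l.max(0),l.mean(0))
for nm,bx,z0 in(("tray",(275,270,335,318),.01),("bottle",(400,190,450,240),.03),("flash",(212,232,256,302),.012)):
    x0,y0,x1,y1=bx;q=X[y0:y1,x0:x1].reshape(-1,3);q=q[q[:,2]>z0];print(nm,q.min(0),q.max(0))
E
```

```text
top tip (269.5, 237.0) 22.0 [0.5777 0.0995 0.142 ]
white (0.4918995499610901, -0.2239355593919754) 0.04518827050924301 [ 0.4921 -0.224   0.0877  0.0879]
blue (0.42054057121276855, -0.10897969454526901) 0.04435373842716217 [ 0.4205 -0.1088  0.0847  0.0866]
side tip (279.02941176470586, 261.4117647058824) 34.0 [0.5769 0.0959 0.142 ]
white (0.49078673124313354, -0.22544030845165253) 0.04610757529735565 [ 0.4906 -0.2253  0.089   0.0898]
blue (0.4061780273914337, -0.12235818058252335) 0.06161024421453476 [ 0.4104 -0.1152  0.0977  0.1042]
bar pts 388
[[ 0.5836 -0.0893  0.1102]
 [ 0.5809 -0.0769  0.1256]
 [ 0.5857 -0.0701  0.1252]
 [ 0.5861 -0.0633  0.1235]
 [ 0.5837 -0.0586  0.1241]
 [ 0.5892 -0.0539  0.1324]
 [ 0.5902 -0.0472  0.1275]
 [ 0.5854 -0.0425  0.1286]
 [ 0.5912 -0.0358  0.1232]
 [ 0.5842 -0.031   0.1233]
 [ 0.5861 -0.0264  0.1262]
 [ 0.5838 -0.0218  0.1259]
 [ 0.5882 -0.015   0.128 ]
 [ 0.5833 -0.0103  0.1296]
 [ 0.5801 -0.0057  0.1217]
 [ 0.5868  0.0011  0.1241]
 [ 0.5897  0.0057  0.1216]
 [ 0.5878  0.0104  0.1197]
 [ 0.5815  0.0152  0.1156]
 [ 0.5819  0.0218  0.1264]
 [ 0.585   0.0265  0.1227]
 [ 0.5782  0.0311  0.122 ]
 [ 0.5783  0.0357  0.122 ]
 [ 0.5801  0.0425  0.1254]
 [ 0.5805  0.0472  0.1231]
 [ 0.5819  0.0538  0.1286]
 [ 0.5804  0.0586  0.1245]
 [ 0.5846  0.063   0.1274]
 [ 0.5809  0.0679  0.1226]
 [ 0.573   0.0744  0.1281]
 [ 0.5762  0.0793  0.1232]
 [ 0.5738  0.0838  0.124 ]
 [ 0.5747  0.0901  0.1322]]
board 226 [ 0.3369 -0.1215  0.1552] [ 0.6365 -0.012   1.4368] [ 0.9678 -0.2516  0.6051 -0.0775]
lug 207 [ 0.5791 -0.1222  0.138 ] [ 0.6345 -0.0429  0.152 ] [ 0.6073 -0.0825  0.145 ]
tray [ 0.3369 -0.0309  0.0101] [0.4991 0.0793 1.4368]
bottle [ 0.3369 -0.2909  0.0306] [ 0.6676 -0.012   1.4368]
flash [ 0.3369 -0.012   0.0122] [0.5992 0.2414 1.4368]
```

Run:
```python
from h import *
T=dict(np.load("top1.npz"));im=T["pixels"][190:325,205:455,::-1]
cv2.imwrite("pics/crop.png",cv2.resize(im,None,fx=3.2,fy=3.2,interpolation=cv2.INTER_CUBIC))
```

```text
(no output)
```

View pics/crop.png

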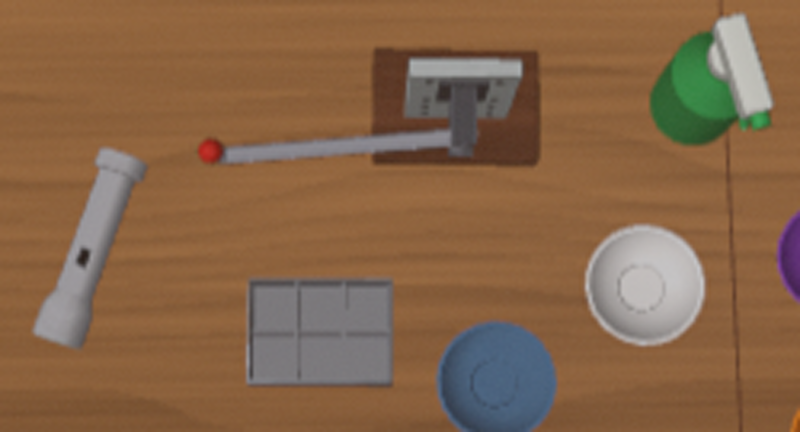

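Pivot estimate is (0.591, -0.081). From it the white dish lies at 0.175 m and the blue one at 0.173 m, both inside the stated 163–187 mm. I'll level the tool yaw, shut the fingers, then travel to the board side of the bar.

Request:
carry_out --pt "0 0 6 0 0 0 0" --pt "0 0 6 0 0 0 0" --pt "0 0 5.9 0 0 0 0" --pt "0 0 0 22 -35 0 0" --pt "0 0 0 22 -35 0 0" --pt "0 0 0 22 -35 0 0" --pt "0 0 0 22 -35 0 0" --pt "0 0 0 22 -35 0 0" --pt "0 0 0 22 -35 0 0" --pt "0 0 0 22 -35 0 0" --force 40

```text
time_s: 0.93
tool_pos: [0.3544, -0.3714, 0.2496]
tool_rot: [-0.0, 1.0, -0.0, -0.0]
ft_force: [0.3, -0.3, 0.1]
opening: 0.001
grip_force: 0.0
```

Request:
carry_out --pt "0 0 0 22 -35 0 0" --pt "0 0 0 22 -35 0 0" --pt "0 0 0 22 -35 0 0" --pt "0 0 0 22 -35 0 0" --pt "0 0 0 22 -35 0 0" --pt "0 0 0 22 -35 0 0" --pt "0 0 0 22 -35 0 0" --pt "0 0 0 22 -35 0 0" --pt "0 0 0 22 -35 0 0" --pt "0 0 0 22 -35 0 0"

```text
time_s: 1.77
tool_pos: [0.5743, -0.0212, 0.2496]
tool_rot: [0.0, 1.0, 0.0, -0.0]
ft_force: [0.5, -1.6, 0.2]
opening: -0.002
grip_force: 0.0
```

Request:
carry_out --pt "0 0 0 22 -35 0 0" --pt "0 0 0 22 -35 0 0" --pt "0 0 0 0 0 0 0" --pt "0 0 0 0 0 0 0"

```text
time_s: 2.1
tool_pos: [0.6179, 0.0485, 0.249]
tool_rot: [0.0, 1.0, 0.002, -0.001]
ft_force: [-0.9, -0.2, 0.1]
opening: -0.004
grip_force: 0.0
```

Request:
carry_out --pt "0 0 0 0 0 20 0" --pt "0 0 0 0 0 20 0" --pt "0 0 0 0 0 20 0" --pt "0 0 0 0 0 20 0" --pt "0 0 0 0 0 20 0" --pt "0 0 0 0 0 15 0" --pt "0 0 0 0 0 14 0" --pt "0 0 0 0 0 0 0"

```text
time_s: 2.77
tool_pos: [0.6152, 0.0458, 0.1175]
tool_rot: [-0.0, 1.0, -0.001, -0.003]
ft_force: [-1.0, 0.4, -0.3]
opening: -0.001
grip_force: 0.0
```

Run:
```python
from station import r, viewer
from h import *
s=r.observe();print(s['tool_pos'],s['ft_force'])
c=viewer.capture("side");cv2.imwrite("pics/s2.png",c["pixels"][:,:,::-1])
# TCP path: box 22x29, bar half 6, contact radius 138
P=np.array([.591,-.081]);prev=None
for a in np.r_[1.49:-.97:-.1]:
    d=np.array([-np.cos(a),np.sin(a)]);t=np.array([-d[1],d[0]]);n=.011*abs(t[0])+.0145*abs(t[1])+.006
    q=(P+.138*d-t*n)*1e3
    print(round(a,2),q.round(0),"" if prev is None else ((q-prev)*[1,-1]).round(0));prev=q
```

```text
[0.61520922 0.04583018 0.11745551] [-0.97646565  0.4018781  -0.33189061]
1.49 [598.  58.] 
1.39 [585.  58.] [-13.  -0.]
1.29 [573.  57.] [-13.   1.]
1.19 [560.  55.] [-13.   2.]
1.09 [547.  52.] [-13.   3.]
0.99 [535.  47.] [-12.   5.]
0.89 [523.  41.] [-12.   6.]
0.79 [511.  34.] [-12.   7.]
0.69 [500.  25.] [-11.   8.]
0.59 [490.  16.] [-10.  10.]
0.49 [481.   5.] [-9. 11.]
0.39 [472.  -7.] [-8. 12.]
0.29 [465. -19.] [-7. 13.]
0.19 [460. -33.] [-6. 14.]
0.09 [455. -47.] [-4. 14.]
-0.01 [453. -62.] [-3. 15.]
-0.11 [451. -75.] [-1. 13.]
-0.21 [451. -88.] [-0. 13.]
-0.31 [ 453. -101.] [ 1. 13.]
-0.41 [ 455. -114.] [ 2. 13.]
-0.51 [ 459. -127.] [ 4. 13.]
-0.61 [ 464. -140.] [ 5. 13.]
-0.71 [ 471. -153.] [ 7. 12.]
-0.81 [ 478. -164.] [ 8. 12.]
-0.91 [ 488. -175.] [ 9. 11.]
```

View pics/s2.png

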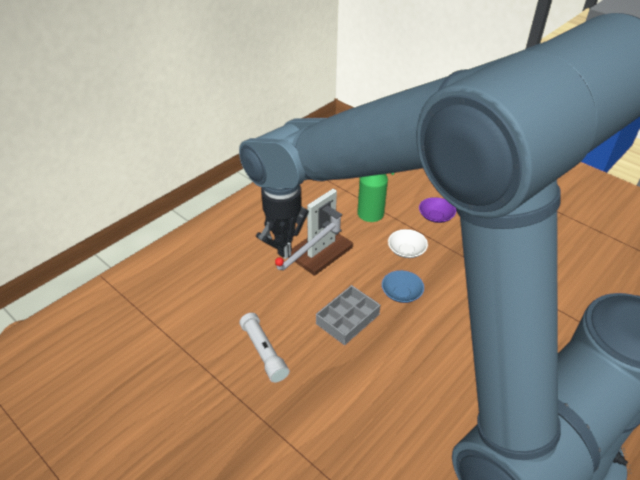

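The side view shows the closed fingers behind the bar near the tip (278,262), clear of everything. Starting the sweep.

Request:
carry_out --pt "0 0 0 -10 -5 0 0" --pt "0 0 0 -10 -5 0 0" --pt "0 0 0 -13 0 0 0" --pt "0 0 0 -13 1 0 0" --pt "0 0 0 -13 2 0 0" --pt "0 0 0 -13 3 0 0" --pt "0 0 0 -12 5 0 0" --pt "0 0 0 -12 6 0 0" --pt "0 0 0 -12 7 0 0" --pt "0 0 0 0 0 0 0"

```text
time_s: 3.65
tool_pos: [0.5094, 0.0317, 0.1224]
tool_rot: [0.0, 1.0, -0.0, 0.001]
ft_force: [-0.7, 0.3, -0.5]
opening: -0.003
grip_force: 0.0
```

```bash
cat > look.py <<'E'
from station import r, viewer
from h import *
import sys
s=r.observe();print(s['time_s'],s['tool_pos'],s['ft_force'])
for n in ("side","top"):
    c=viewer.capture(n)
    if len(sys.argv)>1: cv2.imwrite(f"pics/{sys.argv[1]}_{n}.png",c["pixels"][:,:,::-1])
    m=red(c)
    cs=[k for k in cv2.findContours(m,cv2.RETR_EXTERNAL,cv2.CHAIN_APPROX_NONE)[0] if cv2.contourArea(k)>3]
    for k in cs:
        p=k[:,0].mean(0);q=ray(c,*p,.142);v=q[:2]-[.591,-.081]
        print(n,p.round(1),cv2.contourArea(k),q.round(4),"R",np.hypot(*v).round(4),"ang",np.arctan2(v[1],-v[0]).round(3),"dish dist",np.hypot(*(q[:2]-[.4915,-.2245])).round(4))
E
python3 look.py
```

```text
3.65 [0.50939761 0.03174007 0.12243792] [-0.72307124  0.32472364 -0.54893476]
side [338.7 276.6] 19.5 [0.4659 0.0478 0.142 ] R 0.1796 ang 0.8 dish dist 0.2735
```

The tip is at 0.80 rad against 0.79 predicted, with R = 0.180, so the geometry holds. Continuing.

Request:
carry_out --pt "0 0 0 -11 8 0 0" --pt "0 0 0 -10 10 0 0" --pt "0 0 0 -9 11 0 0" --pt "0 0 0 -8 12 0 0" --pt "0 0 0 -7 13 0 0" --pt "0 0 0 -6 14 0 0" --pt "0 0 0 -4 14 0 0" --pt "0 0 0 -3 15 0 0" --pt "0 0 0 -1 13 0 0" --pt "0 0 0 0 0 0 0"

```text
time_s: 4.58
tool_pos: [0.4519, -0.079, 0.1219]
tool_rot: [0.001, 1.0, -0.001, 0.001]
ft_force: [-0.1, -0.5, 0.5]
opening: 0.002
grip_force: 0.0
```

Request:
carry_out --pt "0 0 0 0 13 0 0" --pt "0 0 0 1 13 0 0" --pt "0 0 0 2 13 0 0" --pt "0 0 0 4 13 0 0" --pt "0 0 0 5 13 0 0" --pt "0 0 0 7 12 0 0" --pt "0 0 0 0 0 0 0" --pt "0 0 0 0 0 0 0"

```text
time_s: 5.25
tool_pos: [0.4703, -0.1552, 0.121]
tool_rot: [0.0, 1.0, -0.0, -0.0]
ft_force: [-0.7, -0.9, 0.2]
opening: 0.003
grip_force: 0.0
```

```bash
python3 look.py b
```

```text
5.25 [ 0.47026069 -0.15518346  0.12102568] [-0.70359018 -0.8613293   0.18673873]
side [420.8 218. ] 7.0 [ 0.4507 -0.1966  0.142 ] R 0.1818 ang -0.689 dish dist 0.0494
```

Request:
carry_out --pt "0 0 0 4 6 0 0" --pt "0 0 0 4 6 0 0" --pt "0 0 0 4 6 0 0" --pt "0 0 0 5 5 0 0" --pt "0 0 0 3 3 0 0" --pt "0 0 0 3 3 0 0" --pt "0 0 0 0 0 0 0" --pt "0 0 0 0 0 0 0" --pt "0 0 0 0 0 0 0"

```text
time_s: 6.1
tool_pos: [0.493, -0.1836, 0.1211]
tool_rot: [0.0, 1.0, 0.0, 0.0]
ft_force: [-0.2, 0.2, 1.0]
opening: -0.003
grip_force: 0.0
```

```bash
python3 look.py c
```

```text
6.1 [ 0.49298404 -0.18357445  0.12111571] [-0.24172885  0.19662232  0.96588423]
side [416.8 204.6] 6.5 [ 0.4824 -0.2268  0.142 ] R 0.1818 ang -0.931 dish dist 0.0094
```

The tip is about 9 mm from the dish centre. I'll back away from the bar, rise, and check without the arm in the view.

Request:
carry_out --pt "0 0 0 -8 -6 0 0" --pt "0 0 0 -16 -11 0 0" --pt "0 0 0 -16 -11 0 0" --pt "0 0 0 0 0 -30 0" --pt "0 0 0 0 0 -30 0" --pt "0 0 0 0 0 -30 0" --pt "0 0 0 0 0 -30 0" --pt "0 0 0 0 -40 0 0" --pt "0 0 0 0 -40 0 0" --pt "0 0 0 0 -40 0 0"

```text
time_s: 7.03
tool_pos: [0.4522, -0.0342, 0.2417]
tool_rot: [0.0, 1.0, -0.001, 0.001]
ft_force: [0.4, -0.1, -1.0]
opening: -0.003
grip_force: 0.0
```

Request:
carry_out --pt "0 0 0 0 -40 0 0" --pt "0 0 0 0 -40 0 0" --pt "0 0 0 0 -40 0 0" --pt "0 0 0 0 -40 0 0" --pt "0 0 0 0 -40 0 0" --pt "0 0 0 0 0 0 0" --pt "0 0 0 0 0 0 0" --pt "0 0 0 0 0 0 0"

```text
time_s: 7.7
tool_pos: [0.4521, 0.1646, 0.2408]
tool_rot: [0.0, 1.0, 0.001, -0.0]
ft_force: [-0.4, -0.3, 0.0]
opening: 0.001
grip_force: 0.0
```

```bash
python3 look.py d
```

```text
7.7 [0.45211526 0.16457241 0.2407807 ] [-0.42130087 -0.34967524  0.01197187]
top [414.7 276.3] 20.5 [ 0.4841 -0.2261  0.142 ] R 0.1802 ang -0.936 dish dist 0.0076
```

View pics/d_top.png

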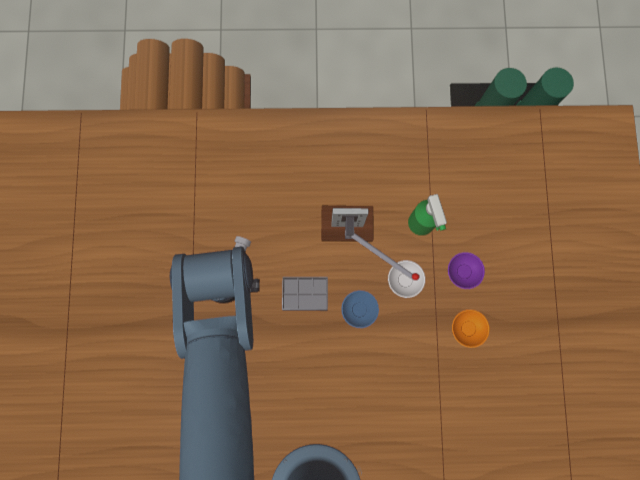

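The top view shows the red tip at (415,276) over the white dish (406,279). After height correction it is 7.6 mm from the centre, well inside the 22 mm limit. Dishes, tray and bottle look unmoved, and the flashlight, mostly hidden under the arm, sits 180 mm below the fingertips. Handing in.

```bash
python3 -c "
from station import r
print(r.hand_in())"
```

```text
the job is handed in; nothing more can be done
None
```

The hook's red tip stands about 8 mm from the white dish's centre (22 mm allowed), the arm is clear, and the job is handed in at about 8 s; no verdict came back, and the flashlight was mostly hidden by the arm in the last picture.

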